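# Jog the cup under the stamp head

## Robot

A 6-joint arm with a two-finger parallel gripper is mounted at the origin on the work surface; the furniture and walls round the work are solid. World frame = base frame: x ahead of the robot, y to its left, z up, the work surface at z = 0. Lengths are in m, angles in degrees, forces in N, time in s.
With the tool pointing down it reaches from about 0.35 to 0.925 m from the base axis. Payload 6.4 kg.
Tool frame: the origin (TCP) lies at the very end of the fingers, on their centre line; the grasp point (between the pads) lies 19 mm behind it; y points along the fingers, z is the direction in which the jaws open and shut, and the axes are right-handed (so a half turn about y gives the same grasp; the last joint's range is limited). The gripper opens to 85 mm and grips with 20 to 120 N. Pads are 22 mm wide; open, the fingers measure 114 mm over their backs; the gripper's body (76 mm by 85 mm) begins 54 mm behind the grasp point. The pads swing forward as they close: fully open they stand 13 mm farther back than shut.
Start: joints at [66.114, 14.043, 89.255, -0, 76.702, -9.975], TCP at [0.156, 0.631, 0.231] pointing down, gripper open.
Joint ranges: [-179.41, 179.41], [-58.25, 129.5], [7.25, 145.43], [-54.29, 234.29], [11.92, 165.04], [-157.13, 157.13]. Speed limits (degrees/s): [147.25, 147.25, 180, 180, 180, 180].

## Interface

Orientations are given as [roll, pitch, yaw] about the fixed x, y, z axes, in that order (R = Rz(yaw) Ry(pitch) Rx(roll)).
In Python, from bench import readout, read_camera, calibration, order gives the robot as it stands.
- The arm moves only by the shell command python3 -m pendant 'ROWS' [FORCE]. ROWS is JSON, a list of rows, each a list of 7 numbers: the shift along the world's x, y, z in cm, then the turn, a rotation vector about the world's x, y, z in degrees, then the finger opening in cm, from 0 to 8.54. In form: [[tx, ty, tz, rx, ry, rz, jaw], ...]. A call has 1 to 20 rows; each row shifts and turns the commanded pose from where the row before left it; what a row does not reach is not made up. A row lasts 1/12 s, in which the tool goes at most 41.7 mm and 7.16 degrees, less where a joint would pass 70% of its speed; a pose out of reach is approached as far as the arm can. A call with a gripper value outside its range is refused whole. The fingers move at their own pace and stop on an object; FORCE is the grip in N (left out, the last holds). Time passes only in rows, so rows that do not move let the fingers close. It gives the time, the measured TCP pose, the force and the opening at its end, in the units of the state.
- readout.sense(): the state, without advancing time (a new reading comes with each control period).
- read_camera(name): name is "scene" or "top"; returns (picture, depth): 384x512x3 uint8, blue, green, red; 384x512 float32, m along the optical axis (not along the pixel's ray), 0 where there is no reading.
- calibration(name): a dict with "vfov" (degrees; the focal length in pixels is half the picture's height over the tangent of half this angle, whatever the lens; pixels are square), "cx", "cy" (the principal point, pixels), "k1" (the pictures are not rectified: a ray, as slopes to the right and down, at radius r is drawn at 1 + k1 r^2 times it, then the intrinsics apply), "pose" (4x4, takes a point from camera to world coordinates). Camera axes: x right, y down, z forward; pixel columns grow to the right and rows downward; lengths in m; the calibration is good to about 2 mm. A picture is of the moment at which its call begins. calibration takes no time and is no camera call.
- order.job_done(): hands the job in, once; it reports no verdict.
The state is a dict: "time": time; "q": joint angles; "joint_vel": joint speeds; "joint_efforts": joint torques, N m; "tcp_pos": TCP position; "tool_rot": TCP orientation; "wrist_force": force on the tool from outside, world axes, zero at the start; "wrist_torque": the same for the moment, N m; "opening": opening from 0.0 (shut) to 1.0 (fully open).
Only numpy, scipy, OpenCV 4.12 (cv2) and the standard library are available. Lean on these libraries where they do the work, as an engineer would, in place of code of your own. Each camera call takes 0.05 s, during which the arm holds its last target.

## Task

The cup on the indexer's carriage has to go under the date-stamp head. Press the large round jog button on the tilted box and keep it held down while the carriage creeps along, and let go of it when the cup stands centred under the stamp; the carriage stops when the button comes up and cannot be brought back. Leave the steel beaker and the sticker roll that stand in front of it where they are.

Things in the scene. Friction and masses are not known exactly. Their poses are not given: they have to be found in the camera images.
- jog_top (a point): centre of the flat top face of the black jog button, 40 mm across, on the sloping face of a grey box. Its z axis points straight out of the button face (32 degrees off vertical, leaning to the end of the indexer away from the cup, the robot's right); its x axis is level. The cap stands 15 mm proud of its steel bezel and goes in 7 mm along -z, against a spring of 2 N at first and 5.5 N fully in
- canopy_edge (a point): middle of the lower front edge of a grey sheet-metal canopy, 92 mm wide and 6 mm thick, fixed over the jog button: 92 mm higher than the button face's centre and 15 mm nearer the cup, so a tool straight from above does not fit; the way in along the button's own axis is open
- jog_button (a joint): how far the jog button is pressed in, m: 0 out, 0.007 fully in. Springs back when let go. The carriage runs when this is over about 0.004
- cup_top (a point): centre of the lid of the sealed paste cup (104 mm across, 46 mm high) clamped on the carriage, 81 mm above the table; its y axis is the direction in which the carriage runs, along the bed. It stands about 50 to 125 mm short of the stamp head at the start
- stamp_foot (a point): centre of the underside of the date stamp (26 x 45 x 74 mm, black foot, red top) that is held by a bracket on the gantry bar over the bed, 100 mm above the table, 19 mm higher than the cup's lid; its place along the bar varies and is fixed during the job
- carriage (a joint): travel of the carriage along its bed, m, from 0 (next to the jog box) to 0.150 (far end stop). While the button is held in it runs away from the jog box at about 20 to 23 mm/s; when the button comes up a pawl catches it within the next 6 mm. It never runs back and cannot be pushed while the button is out
- beaker: bystander: small steel beaker, 70 mm across, 69 mm high, origin under its centre
- sticker_roll: bystander: roll of stickers lying flat, 81 mm across, 30 mm high, origin under its centre

How it is judged:
By the outcome, as a careful person would: the job done as asked, in the order asked, and still so for the second after the job is handed in, with the robot touching nothing.
It also fails if it takes over 35 s, if anything falls off the work surface, if the arm or the gripper's body presses on something with over 40 N, if the wrist force passes 120 N, or if a joint passes its speed limit or range.

## Working session

There is one attempt and no reset: what is moved stays moved. The work goes in short steps, Python scripts to look and compute and a shell command to move; the robot and the scene stay as the last step left them, time stands still between calls to the robot, and variables do not carry over. Pictures are saved under pics/ and viewed, and the job is handed in when it is done.

```bash
ls; mkdir -p pics; cat > h.py <<'E'
import numpy as np, cv2
from bench import readout, read_camera, calibration, order
def K(n):
    c=calibration(n); f=192/np.tan(np.radians(c["vfov"])/2); return c,f
def ray(n,u,v):
    c,f=K(n); x=(u-c["cx"])/f; y=(v-c["cy"])/f
    rd=np.hypot(x,y); r=rd
    for _ in range(30): r=rd/(1+c["k1"]*r*r)
    s=r/rd if rd>0 else 1
    return np.array([x*s,y*s,1.0])
def pt(n,u,v,d):
    c,f=K(n); T=np.array(c["pose"]); return T[:3,:3]@(ray(n,u,v)*d)+T[:3,3]
def ptz(n,u,v,z):
    c,f=K(n); T=np.array(c["pose"]); r=T[:3,:3]@ray(n,u,v); o=T[:3,3]; return o+r*(z-o[2])/r[2]
def proj(n,p):
    c,f=K(n); T=np.array(c["pose"]); q=T[:3,:3].T@(np.array(p)-T[:3,3]); x,y=q[0]/q[2],q[1]/q[2]; s=1+c["k1"]*(x*x+y*y)
    return np.array([c["cx"]+f*x*s,c["cy"]+f*y*s])
E
python3 - <<'E'
from h import *
for n in("scene","top"):
    p,d=read_camera(n); cv2.imwrite(f"pics/{n}0.png",p); np.save(f"{n}0.npy",d)
    cv2.imwrite(f"pics/{n}0x.png",cv2.resize(p,(800,600)))
    print(n,calibration(n))
print(readout.sense())
E
```

```text
pics
scene {'vfov': 50.29579279967623, 'cx': 256.5931693099514, 'cy': 187.8696765768088, 'k1': 0.0492864503004455, 'pose': array([[ 0.58115878, -0.55161852,  0.59830717, -0.02295551],
       [-0.81359119, -0.37757776,  0.4421588 , -0.19707688],
       [-0.01799551, -0.74374192, -0.6682246 ,  0.6931804 ],
       [ 0.        ,  0.        ,  0.        ,  1.        ]])}
top {'vfov': 52.05958981512256, 'cx': 247.22759058277006, 'cy': 190.49569202098576, 'k1': 0.03884352112707816, 'pose': array([[-0.00743243, -0.99482848,  0.10129691,  0.38585659],
       [-0.99977417,  0.00537589, -0.02055997,  0.19908682],
       [ 0.01990908, -0.10142684, -0.99464377,  0.99231307],
       [ 0.        ,  0.        ,  0.        ,  1.        ]])}
{'time': 0.1, 'q': array([ 6.61136468e+01,  1.40808947e+01,  8.93186512e+01,  3.53939609e-04,
        7.67004310e+01, -9.97345976e+00]), 'joint_vel': array([-0.05266333, -0.0789301 , -0.18190059, -0.07099638,  0.06357038,
        0.07428159]), 'joint_efforts': array([-1.37576185e-04, -4.30676079e+01, -3.27129972e+01, -1.12004784e-04,
        2.89166623e-03,  2.65606587e-06]), 'tcp_pos': array([0.15605834, 0.63047302, 0.23027503]), 'tool_rot': array([-9.00984064e+01,  1.76542854e-02, -1.39129903e+01]), 'wrist_force': array([-0.22466923, -0.23721616, -0.40677571]), 'wrist_torque': array([0.01905851, 0.01631026, 0.01617764]), 'opening': 1.0000616686106105}
```

View pics/scene0x.png

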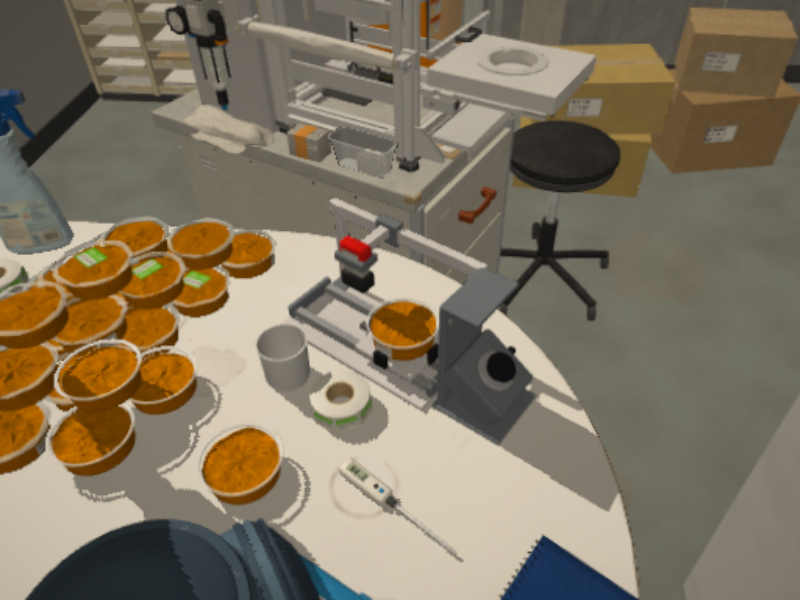

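View pics/top0x.png

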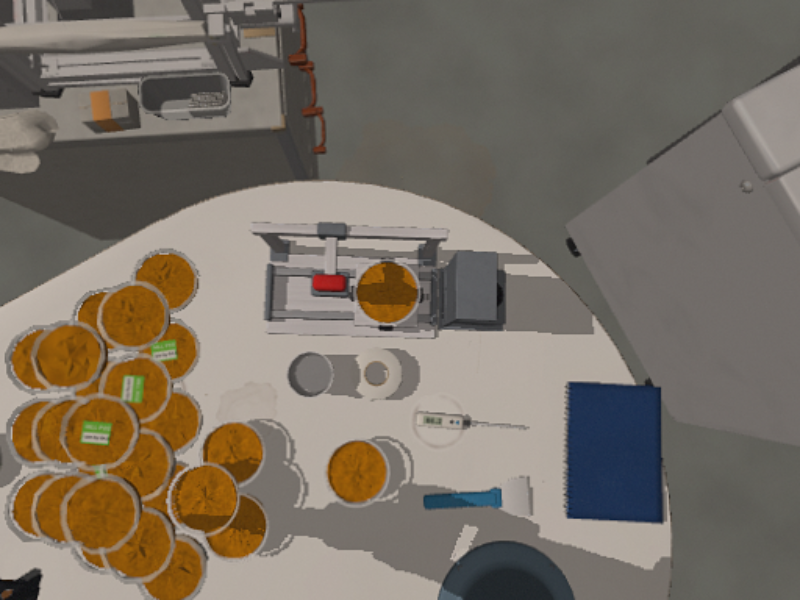

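The scene view shows the jog button at about (320,235) in raw pixels under the canopy. The cup is at (258,208) and the stamp's red top at (227,158). In the top view the cup is at (248,187), the stamp at (210,181), and the button is mostly hidden by the canopy. I'll enlarge both.

```bash
python3 - <<'E'
from h import *
p=cv2.imread("pics/scene0.png"); c=p[120:285,180:400]; cv2.imwrite("pics/sc.png",cv2.resize(c,None,fx=3.6,fy=3.6,interpolation=cv2.INTER_CUBIC))
p=cv2.imread("pics/top0.png"); c=p[135:225,155:335]; cv2.imwrite("pics/tc.png",cv2.resize(c,None,fx=4.4,fy=4.4,interpolation=cv2.INTER_CUBIC))
E
```

```text
(no output)
```

View pics/sc.png

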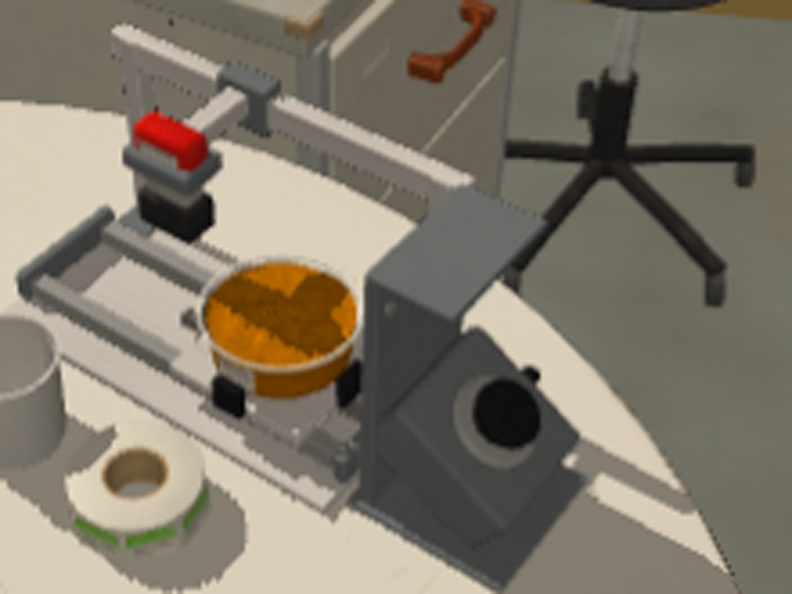

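View pics/tc.png

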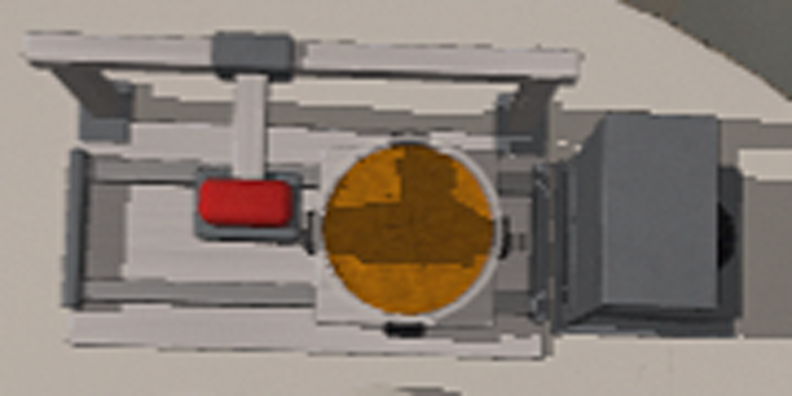

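```bash
python3 - <<'E'
from h import *
ds=np.load("scene0.npy"); dt=np.load("top0.npy")
S=lambda x,y:(180+x/3.6-.36,120+y/3.6-.36); T=lambda x,y:(155+x/4.4-.39,135+y/4.4-.39)
def P(n,d,u,v): return pt(n,u,v,np.median(d[int(round(v))-1:int(round(v))+2,int(round(u))-1:int(round(u))+2])).round(4)
u,v=S(508,412); print("button",u,v,P("scene",ds,u,v))
# black cap plane points from depth
img=cv2.imread("pics/scene0.png")
pts=[]
for r in range(222,247):
  for c in range(308,335):
    if ((c-u)**2+(r-v)**2)<8.0**2 and img[r,c].max()<45: pts.append(pt("scene",c,r,ds[r,c]))
pts=np.array(pts); print(len(pts),pts.mean(0)); q=pts-pts.mean(0); w=np.linalg.svd(q)[2]; print(w[2], q.std(0), np.abs(q@w[2]).max())
u,v=T(410,230); print("cup",P("top",dt,u,v),ptz("top",u,v,.081))
u,v=T(245,203); print("stamp top",P("top",dt,u,v),ptz("top",u,v,.174))
for a in [(320,230),(497,230),(410,143),(410,316)]: u,v=T(*a);print("cup edge",ptz("top",u,v,.081).round(4))
for a in [(199,203),(291,203),(245,181),(245,226)]: u,v=T(*a);print("stamp edge",ptz("top",u,v,.174).round(4))
for a in [(605,115),(715,115),(715,305),(605,305)]: u,v=T(*a);print("canopy corner",P("top",dt,u,v), )
for a in [(70,342),(540,356),(300,58-18),(30,48),(570,65)]: u,v=T(*a);print("rail",P("top",dt,u,v))
for a in [(140,205),(183,232),(212,195)]: u,v=S(*a);print("foot",P("scene",ds,u,v),ptz("scene",u,v,.1).round(4))
for a in [(360,505),(500,588)]: u,v=S(*a);print("base",ptz("scene",u,v,0.006).round(4))
E
```

```text
button 320.7511111111111 234.08444444444444 [0.4813 0.0218 0.0862]
200 [0.4774682  0.02026418 0.09049536]
[-0.27641723 -0.80789263 -0.52048344] [0.03675515 0.01676627 0.04294358] 0.01490439508863486
cup [0.4884 0.1786 0.0695] [0.48713147 0.17886992 0.081     ]
stamp top [0.4902 0.2594 0.1733] [0.49012681 0.25935059 0.174     ]
cup edge [0.4874 0.2265 0.081 ]
cup edge [0.4869 0.1327 0.081 ]
cup edge [0.5338 0.1785 0.081 ]
cup edge [0.4415 0.1792 0.081 ]
stamp edge [0.4902 0.2812 0.174 ]
stamp edge [0.49   0.2375 0.174 ]
stamp edge [0.5007 0.2594 0.174 ]
stamp edge [0.4791 0.2593 0.174 ]
canopy corner [0.5627 0.0631 0.0008]
canopy corner [0.5304 0.0353 0.1807]
canopy corner [0.4476 0.014  0.0621]
canopy corner [0.4402 0.0892 0.1782]
rail [0.4326 0.3707 0.0048]
rail [0.4229 0.1034 0.0038]
rail [0.5725 0.2338 0.1579]
rail [0.5685 0.3649 0.1591]
rail [0.5594 0.1016 0.1592]
foot [0.4795 0.2773 0.113 ] [0.4907 0.288  0.1   ]
foot [0.4786 0.2436 0.1085] [0.4859 0.25   0.1   ]
foot [ 6.161e-01  3.334e-01 -2.000e-04] [0.5238 0.2567 0.1   ]
base [0.4357 0.0864 0.006 ]
base [ 0.4319 -0.0081  0.006 ]
```

```bash
python3 - <<'E'
from h import *
ds=np.load("scene0.npy")
img=cv2.imread("pics/scene0.png")
yb=np.array([.035,.9994,0]); n=.848*np.array([0,0,1])-.53*yb
m=(img.max(2)<50).astype(np.uint8); m[:222]=0;m[247:]=0;m[:,:308]=0;m[:,333:]=0
k,l,st,ce=cv2.connectedComponentsWithStats(m); i=1+np.argmax(st[1:,4]); print(st[i],ce[i])
mm=cv2.erode((l==i).astype(np.uint8),np.ones((5,5)))
P=np.array([pt("scene",c,r,ds[r,c]) for r,c in zip(*np.nonzero(mm))]); h=P@n; print(len(P),np.percentile(h,[5,50,95]))
H=np.median(h)
q=P-P.mean(0); w=np.linalg.svd(q)[2][2]; w*=np.sign(w[2]); print("fit n",w,"want",n, P.mean(0))
T=np.array(calibration("scene")["pose"]);o=T[:3,3]
B=[]
cs,_=cv2.findContours((l==i).astype(np.uint8),cv2.RETR_EXTERNAL,cv2.CHAIN_APPROX_NONE)
xb=np.array([.9994,-.035,0]); s=np.cross(n,xb)
for (c,r) in cs[0][:,0]:
    d=T[:3,:3]@ray("scene",c,r); B.append(o+d*(H-o@n)/(d@n))
B=np.array(B); uv=np.c_[B@xb,B@s]; print("ext",uv.min(0),uv.max(0),np.ptp(uv,0))
(cu,cv_),r=cv2.minEnclosingCircle(uv.astype(np.float32)); print("circle",cu*xb+cv_*s+H*n,r)
for rr in range(int(st[i][1]),int(st[i][1]+st[i][3])): print(''.join('#' if l[rr,c]==i else '.' for c in range(305,338)))
u,v=ce[i]; d=T[:3,:3]@ray("scene",u,v); print("centroid",o+d*(H-o@n)/(d@n))
E
```

```text
[312 225  18  20 283] [320.48409894 234.41696113]
149 [0.05214049 0.05403411 0.05600281]
fit n [-0.00796265 -0.54258246  0.8399648 ] want [-0.01855  -0.529682  0.848   ] [0.47902211 0.0212636  0.08751923]
ext [0.45702081 0.05891861] [0.4992917  0.09784885] [0.04227089 0.03893023]
circle [0.47862597 0.02095205 0.08727729] 0.02228756994009018
.............#####...............
...........#########.............
.........############............
........##############...........
........###############..........
.......################..........
.......#################.........
.......##################........
.......##################........
.......##################........
.......##################........
.......##################........
.......##################........
.......##################........
........#################........
.........################........
..........##############.........
...........############..........
.............########............
................##...............
centroid [0.47909924 0.0212974  0.08750265]
```

```bash
python3 -m pendant '[[0,0,3.5,0,0,6,0],[0,0,3.5,0,0,6,0],[2.4,-3,0,0,0,0,0],[2.4,-3,0,0,0,0,0],[2.4,-3,0,0,0,0,0],[2.4,-3,0,0,0,0,0],[2.4,-3,0,0,0,0,0],[2.4,-3,0,0,0,0,0],[2.4,-3,0,0,0,0,0],[2.4,-3,0,0,0,0,0],[2.4,-3,0,0,0,0,0],[2.4,-3,0,0,0,0,0],[2.4,-3,0,0,0,0,0],[0.5,-3.5,0,0,0,0,0],[0.5,-3.5,0,0,0,0,0],[0.5,-3.5,0,0,0,0,0],[0.5,-3.5,0,0,0,0,0],[0,0,0,0,0,0,0]]'
```

```text
time: 1.6
tcp_pos: [0.4408, 0.1564, 0.3009]
tool_rot: [-90.1, 0.0, -2.3]
wrist_force: [0.2, 0.4, -0.2]
opening: 0.003
```

```bash
python3 -m pendant '[[0.5,-3.45,0,0,0,0,0],[0.5,-3.45,0,0,0,0,0],[0.5,-3.45,0,0,0,0,0],[0.5,-3.45,0,0,0,0,0],[0.5,-3.45,0,0,0,0,0],[0.5,-3.45,0,0,0,0,0],[0.5,-3.45,0,0,0,0,0],[0,0,0,6.4,-0.2,0,0],[0,0,0,6.4,-0.2,0,0],[0,0,0,6.4,-0.2,0,0],[0,0,0,6.4,-0.2,0,0],[0,0,0,6.4,-0.2,0,0],[0,0,0,0,0,0,0]]'; python3 - <<'E'
from h import *
s=readout.sense(); print(s["q"].round(1),s["tcp_pos"].round(4),s["tool_rot"].round(2))
b=np.array([.479,.021,.0873]); n=np.array([-.0186,-.5297,.848]); d=s["tcp_pos"]-b; print("axial",d@n,"lat",d-(d@n)*n)
for nm in("scene","top"):
    p,d=read_camera(nm); cv2.imwrite(f"pics/{nm}1.png",cv2.resize(p,(800,600)))
E
```

```text
time: 2.68
tcp_pos: [0.4746, -0.082, 0.2989]
tool_rot: [-57.7, 0.3, -2.1]
wrist_force: [0.4, -0.0, -0.3]
opening: 0.001
[ -37.4   -5.2  106.6   25.9   97.9 -126. ] [ 0.4746 -0.082   0.2989] [-57.73   0.32  -2.11]
axial 0.2340700886320797 lat [-3.57942633e-05  2.09723610e-02  1.30906744e-02]
```

View pics/scene1.png

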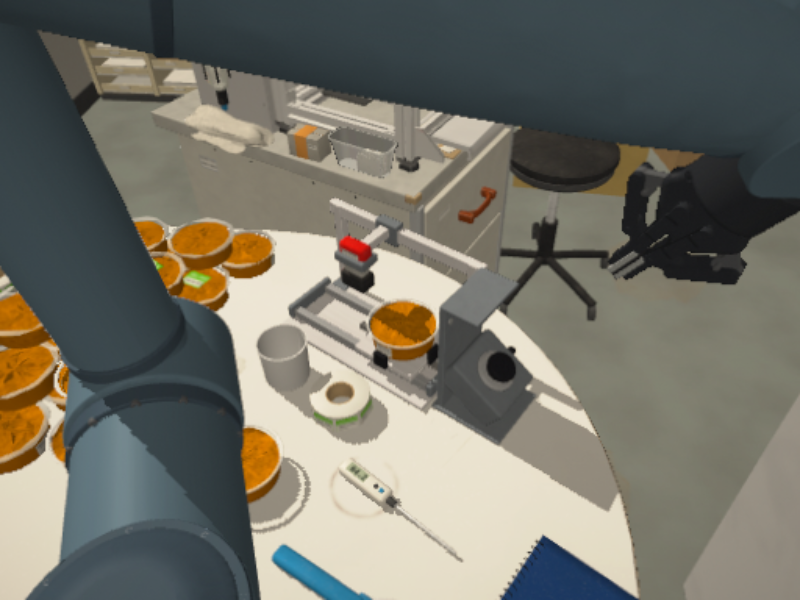

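View pics/top1.png

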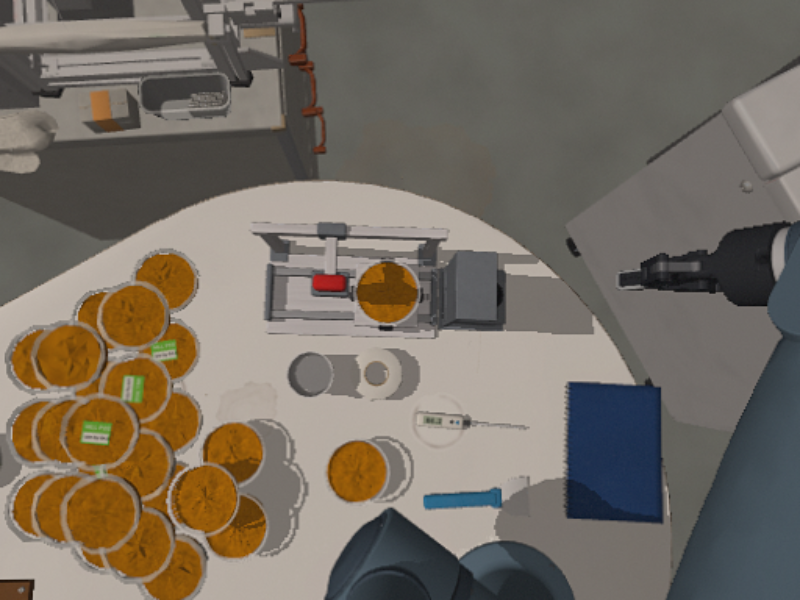

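```bash
python3 - <<'E'
from h import *
dt=np.load("top0.npy")
for u,v in [(375,145),(368,157),(400,140),(420,170),(450,200),(468,80),(480,65),(480,95),(500,100),(430,270)]: print((u,v),pt("top",u,v,dt[v,u]).round(3))
E
```

```text
(375, 145) [ 0.7   -0.308 -0.444]
(368, 157) [ 0.679 -0.324 -0.575]
(400, 140) [ 0.676 -0.324 -0.26 ]
(420, 170) [ 0.575 -0.377 -0.245]
(450, 200) [ 0.473 -0.43  -0.178]
(468, 80) [ 0.703 -0.291  0.178]
(480, 65) [ 0.725 -0.302  0.203]
(480, 95) [ 0.667 -0.309  0.187]
(500, 100) [ 0.651 -0.339  0.202]
(430, 270) [ 0.214 -0.616 -0.717]
```

```bash
python3 -m pendant '[[0,-2.1,-1.3,0,0,0,0],[0.06,1.8,-2.88,0,0,0,0],[0.06,1.8,-2.88,0,0,0,0],[0.06,1.8,-2.88,0,0,0,0],[0.06,1.8,-2.88,0,0,0,0],[0.06,1.8,-2.88,0,0,0,0],[0.06,1.8,-2.88,0,0,0,0],[0,0,0,0,0,0,0],[0,0,0,0,0,0,0]]'; cat >> h.py <<'E'
B=np.array([.479,.021,.0873]); N=np.array([-.0186,-.5297,.848])
def ax():
    s=readout.sense(); d=s["tcp_pos"]-B; print(s["time"],"axial",(d@N).round(4),"lat",(d-(d@N)*N).round(4),"F.n",(s["wrist_force"]@N).round(2),s["wrist_force"].round(2),s["tool_rot"].round(2))
E
python3 - <<'E'
from h import *
ax()
for nm in("scene","top"):
    p,d=read_camera(nm); cv2.imwrite(f"pics/{nm}2.png",p); np.save(f"{nm}2.npy",d)
    x,y,w,h=(180,120,220,165) if nm=="scene" else (155,120,240,120)
    cv2.imwrite(f"pics/{nm}2c.png",cv2.resize(p[y:y+h,x:x+w],None,fx=3.3,fy=3.3,interpolation=cv2.INTER_CUBIC))
E
```

```text
time: 3.53
tcp_pos: [0.4781, 0.0082, 0.1152]
tool_rot: [-58.0, 0.2, -1.7]
wrist_force: [0.0, -0.3, 0.8]
opening: 0.0
3.5333 axial 0.0304 lat [-0.0004  0.0033  0.0021] F.n 0.88 [ 0.02 -0.35  0.82] [-57.99   0.17  -1.69]
```

View pics/scene2c.png

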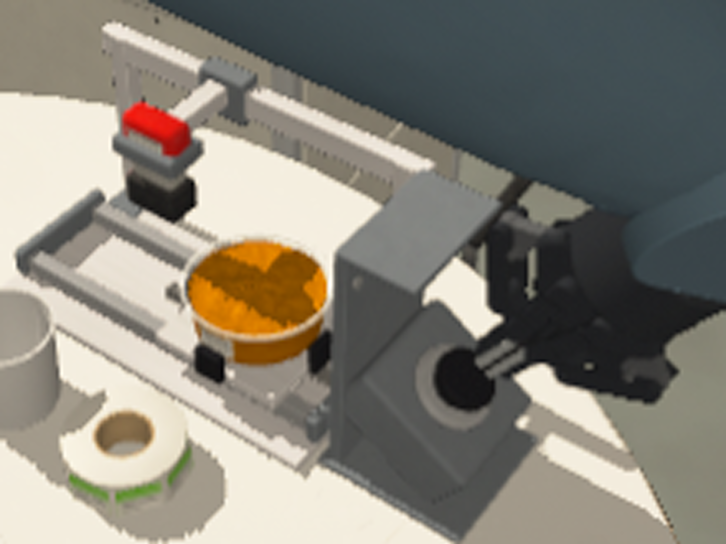

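View pics/top2c.png

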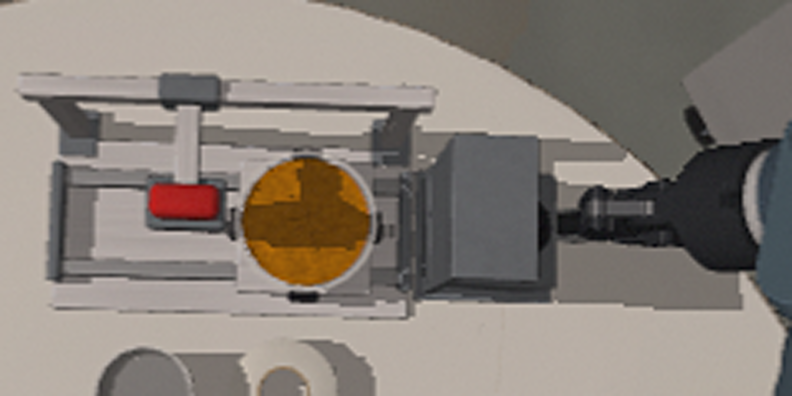

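```bash
python3 -m pendant '[[0.04,-0.33,-0.2,0,0,0,0],[0,0,0,0.13,3.67,-5.87,0],[0,0,0,0.13,3.67,-5.87,0],[0,0,0,0.13,3.67,-5.87,0],[0,0,0,0.13,3.67,-5.87,0],[0,0,0,0.13,3.67,-5.87,0],[0,0,0,0.13,3.67,-5.87,0],[0,0,0,0.13,3.67,-5.87,0],[0,0,0,0.13,3.67,-5.87,0],[0,0,0,0.13,3.67,-5.87,0],[0,0,0,0.13,3.67,-5.87,0],[0,0,0,0.13,3.67,-5.87,0],[0,0,0,0.13,3.67,-5.87,0],[0,0,0,0.13,3.67,-5.87,0],[0,0,0,0,0,0,0],[0,0,0,0,0,0,0]]'; 
python3 - <<'E'
from h import *
ax(); s=readout.sense(); print(s["q"].round(1))
from scipy.spatial.transform import Rotation as R
print(R.from_euler("xyz",s["tool_rot"],degrees=True).as_matrix().round(3))
for nm in("scene",):
    p,d=read_camera(nm); cv2.imwrite(f"pics/{nm}3.png",p); np.save(f"{nm}3.npy",d)
    x,y,w,h=(180,120,220,165) if nm=="scene" else (155,120,240,120)
    cv2.imwrite(f"pics/{nm}3c.png",cv2.resize(p[y:y+h,x:x+w],None,fx=3.3,fy=3.3,interpolation=cv2.INTER_CUBIC))
E
```

```text
time: 4.97
tcp_pos: [0.4802, 0.002, 0.1146]
tool_rot: [-89.7, 32.1, -91.7]
wrist_force: [-0.6, 0.1, 0.1]
opening: -0.003
4.9667 axial 0.0332 lat [ 0.0018 -0.0014 -0.0009] F.n 0.06 [-0.58  0.06  0.1 ] [-89.7   32.07 -91.71]
[-28.8   4.9 117.6  29.4  75.2 -39.2]
[[-0.025  0.021  0.999]
 [-0.847  0.531 -0.033]
 [-0.531 -0.847  0.004]]
```

View pics/scene3c.png

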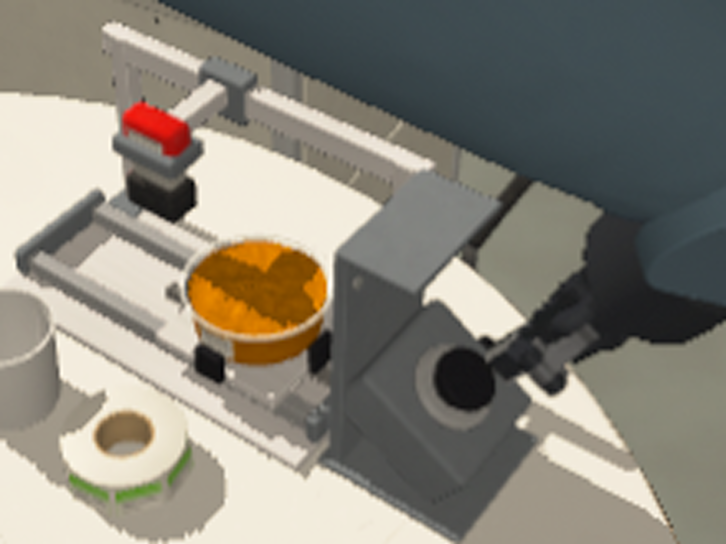

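```bash
python3 - <<'E'
from h import *
p=cv2.imread("pics/scene0.png")[145:195,205:250]; q=cv2.imread("pics/top0.png")[165:210,190:275]
cv2.imwrite("pics/z1.png",cv2.resize(p,None,fx=11,fy=11,interpolation=cv2.INTER_NEAREST))
cv2.imwrite("pics/z2.png",cv2.resize(q,None,fx=9,fy=9,interpolation=cv2.INTER_NEAREST))
E
```

```text
(no output)
```

View pics/z1.png

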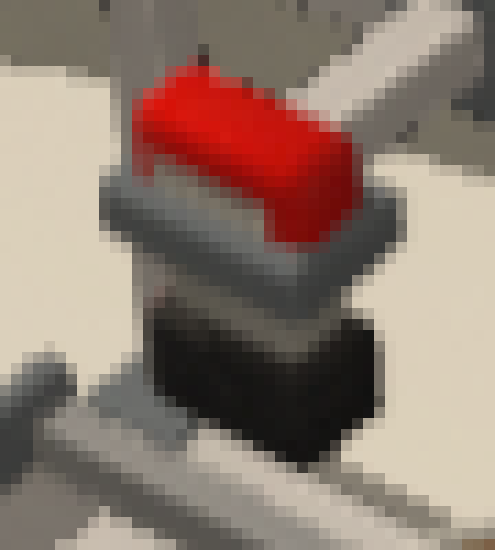

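View pics/z2.png

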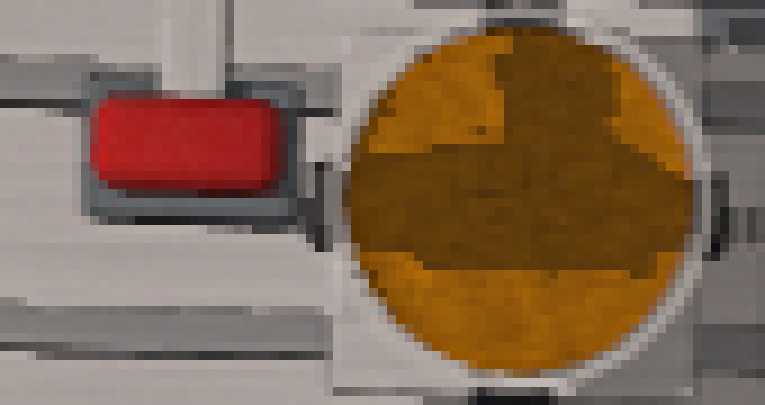

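```bash
python3 - <<'E'
from h import *
p=cv2.imread("pics/scene0.png")[185:240,230:290]; q=cv2.imread("pics/top0.png")[160:215,222:275]
cv2.imwrite("pics/z3.png",cv2.resize(p,None,fx=11,fy=11,interpolation=cv2.INTER_CUBIC))
cv2.imwrite("pics/z4.png",cv2.resize(q,None,fx=11,fy=11,interpolation=cv2.INTER_CUBIC))
for u,v in [(218.6,180.4),(232.05,186.6),(239.05,181.95)]: print(ptz("scene",u,v,.1).round(4))
dt=np.load("top0.npy"); 
for u,v in [(228,187),(235,187),(248,187),(260,187),(267,187),(269,187),(248,168),(248,205),(248,207)]: print(u,v,pt("top",u,v,dt[v,u]).round(4))
E
```

```text
[0.4807 0.2795 0.1   ]
[0.4813 0.242  0.1   ]
[0.5022 0.2388 0.1   ]
228 187 [0.4926 0.2264 0.0318]
235 187 [0.4887 0.2089 0.0657]
248 187 [0.4881 0.1781 0.0699]
260 187 [0.4882 0.1497 0.0679]
267 187 [0.4911 0.1311 0.0408]
269 187 [0.4873 0.1289 0.0747]
248 168 [0.5337 0.1777 0.0682]
248 205 [0.4457 0.1784 0.0675]
248 207 [0.4407 0.1786 0.0725]
```

View pics/z3.png

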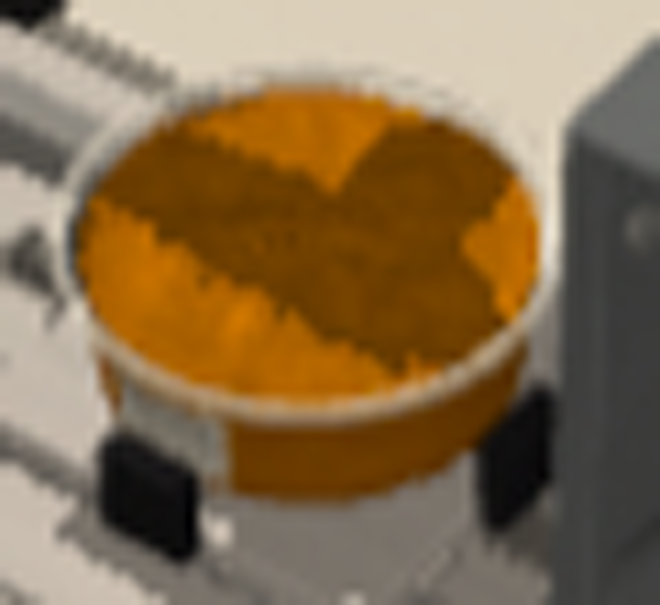

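View pics/z4.png

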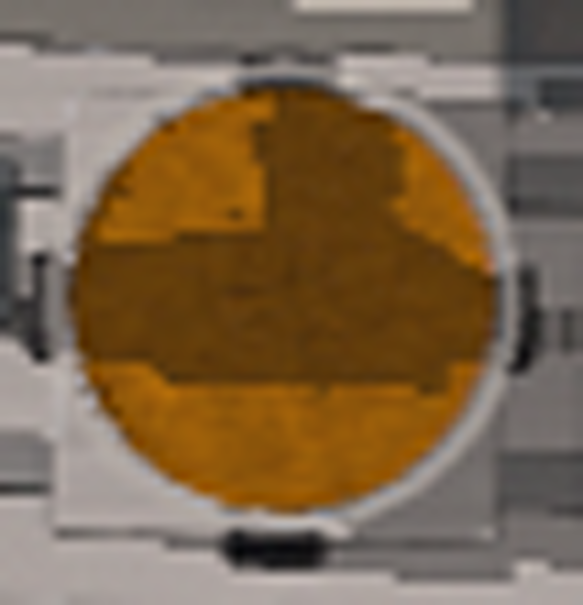

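```bash
cat >> h.py <<'E'
from scipy.optimize import least_squares
YB=np.array([.035,.9994,0])
def ext(n,c,r,z):
    a=np.radians(np.arange(0,360,3)); q=np.array([proj(n,(c[0]+r*np.cos(t),c[1]+r*np.sin(t),z)) for t in a]); return np.r_[q.min(0),q.max(0)]
E
python3 - <<'E'
from h import *
m=np.array([230+55/11-.5,185+68/11-.5,230+552/11-.5,185+425/11-.5])
for free in(0,1):
  f=lambda p:ext("scene",p[:2],p[2] if free else .052,.081)-m
  s=least_squares(f,[.488,.179,.052],diff_step=1e-3); print("scene cup",s.x.round(4),s.fun.round(2))
c=ptz("top",247.2,160+297/11-.5,.075); print("top cup orange",c)
E
```

```text
Traceback (most recent call last):
  File "h.py", line 24, in ext
    a=np.radians(np.arange(0,360,3)); q=np.array([proj(n,(c[0]+r*np.cos(t),c[1]+r*np.sin(t),z)) for t in a]); return np.r_[q.min(0),q.max(0)]
                                                  ~~~~^^^^^^^^^^^^^^^^^^^^^^^^^^^^^^^^^^^^^^^^^
  File "h.py", line 16, in proj
    c,f=K(n); T=np.array(c["pose"]); q=T[:3,:3].T@(np.array(p)-T[:3,3]); x,y=q[0]/q[2],q[1]/q[2]; s=1+c["k1"]*(x*x+y*y)
        ~^^^
  File "h.py", line 4, in K
    c=calibration(n); f=192/np.tan(np.radians(c["vfov"])/2); return c,f
ValueError: time passes only in moves, steps and waits
```

```bash
python3 - <<'E'
s=open("h.py").read()
s=s.replace('def K(n):\n    c=calibration(n);','import functools\n@functools.lru_cache(None)\ndef K(n):\n    c=calibration(n);')
open("h.py","w").write(s)
E
python3 - <<'E'
from h import *
m=np.array([230+55/11-.5,185+68/11-.5,230+552/11-.5,185+425/11-.5])
for free in(0,1):
  f=lambda p:ext("scene",p[:2],p[2] if free else .052,.081)-m
  s=least_squares(f,[.488,.179,.052],diff_step=1e-3); print("scene cup",s.x.round(4),s.fun.round(2))
c=ptz("top",247.2,160+297/11-.5,.075); print("top cup orange",c)
E
```

```text
scene cup [0.4787 0.1736 0.052 ] [-1.8  -1.08  1.79  0.7 ]
scene cup [0.478  0.173  0.0485] [-0.17  0.25  0.17 -0.23]
top cup orange [0.48870974 0.18012002 0.075     ]
```

```bash
cat >> h.py <<'E'
def cup(tag=None):
    p,d=read_camera("top")
    if tag: cv2.imwrite(f"pics/t_{tag}.png",p)
    return cupimg(p)
def cupimg(p):
    h=cv2.cvtColor(p,cv2.COLOR_BGR2HSV); m=((h[...,0]>8)&(h[...,0]<25)&(h[...,1]>170)&(h[...,2]>50)).astype(np.uint8)
    m[:165]=0;m[212:]=0;m[:,:160]=0;m[:,300:]=0
    k,l,st,ce=cv2.connectedComponentsWithStats(m); i=1+np.argmax(st[1:,4]); mm=l==i
    L=[];
    for v in range(191,203):
        c=np.nonzero(mm[v])[0]
        if len(c): L.append(((c[0]+c[-1])/2,c[-1]-c[0]+1))
    L=np.array(L); u=L[:,0].mean(); w=L[:,1]
    return round(ptz("top",u,196.5,.07)[1],4),round(u,2),st[i].tolist(),w.astype(int).tolist()
E
python3 - <<'E'
from h import *
for f in("top0","top2"): print(cupimg(cv2.imread(f"pics/{f}.png")))
E
python3 -m pendant '[[-0.16,0.7,-0.9,0,0,0,0],[0.02,0.65,-0.95,0,0,0,0],[0,0,0,0,0,0,0],[0,0,0,0,0,0,0]]'; python3 -c "
from h import *; ax()"
```

```text
(np.float64(0.1801), np.float64(247.25), [229, 168, 38, 38, 1128], [37, 36, 36, 35, 34, 33, 32, 30, 28, 27, 25, 23])
(np.float64(0.1802), np.float64(247.21), [229, 168, 38, 38, 1126], [37, 36, 35, 35, 34, 33, 32, 30, 28, 27, 25, 23])
time: 5.35
tcp_pos: [0.4768, 0.0176, 0.0938]
tool_rot: [-90.1, 32.2, -91.9]
wrist_force: [-0.2, -0.8, -0.1]
opening: -0.005
5.35 axial 0.0074 lat [-0.002   0.0005  0.0003] F.n 0.39 [-0.21 -0.82 -0.05] [-90.12  32.22 -91.95]
```

```bash
python3 -m pendant '[[0.15,0.13,-0.21,0,0,0,0],[0,0.13,-0.21,0,0,0,0],[0,0,0,0,0,0,0]]'; python3 -c "
from h import *; ax()"
```

```text
time: 5.6
tcp_pos: [0.4793, 0.0194, 0.0905]
tool_rot: [-90.0, 32.2, -91.9]
wrist_force: [-0.1, -0.1, 0.4]
opening: 0.003
5.6 axial 0.0035 lat [0.0004 0.0003 0.0002] F.n 0.41 [-0.15 -0.1   0.42] [-89.99  32.16 -91.94]
```

```bash
python3 -m pendant '[[0,0.11,-0.17,0,0,0,0],[0,0,0,0,0,0,0]]'; python3 -c "
from h import *; ax()"
```

```text
time: 5.77
tcp_pos: [0.4793, 0.0204, 0.0889]
tool_rot: [-90.0, 32.2, -91.9]
wrist_force: [0.4, -0.5, 0.1]
opening: 0.003
5.7667 axial 0.0017 lat [0.0004 0.0003 0.0002] F.n 0.31 [ 0.42 -0.52  0.06] [-89.98  32.16 -91.95]
```

```bash
python3 -m pendant '[[0,0.11,-0.17,0,0,0,0],[0,0,0,0,0,0,0]]'; python3 -c "
from h import *; ax()"
```

```text
time: 5.93
tcp_pos: [0.4794, 0.0214, 0.0873]
tool_rot: [-90.0, 32.2, -91.9]
wrist_force: [-1.0, -0.5, -0.3]
opening: -0.001
5.9333 axial -0.0002 lat [0.0004 0.0003 0.0002] F.n 0.04 [-1.02 -0.51 -0.29] [-89.96  32.15 -91.95]
```

```bash
python3 -m pendant '[[0,0.11,-0.17,0,0,0,0],[0,0,0,0,0,0,0]]'; python3 -c "
from h import *; ax()"
```

```text
time: 6.1
tcp_pos: [0.4796, 0.0224, 0.0857]
tool_rot: [-89.9, 32.1, -91.9]
wrist_force: [-0.2, -2.0, 1.9]
opening: -0.0
6.1 axial -0.0021 lat [0.0006 0.0003 0.0002] F.n 2.66 [-0.17 -1.98  1.89] [-89.94  32.14 -91.94]
```

```bash
python3 -m pendant '[[0.01,0.28,-0.45,0,0,0,0],[0,0,0,0,0,0,0]]'; python3 -c "
from h import *; ax(); print(cup('a'))"
```

```text
time: 6.27
tcp_pos: [0.4801, 0.0248, 0.0819]
tool_rot: [-89.9, 32.1, -91.9]
wrist_force: [-2.0, -3.9, 6.4]
opening: -0.001
6.2667 axial -0.0066 lat [0.001  0.0003 0.0002] F.n 7.55 [-2.01 -3.88  6.44] [-89.9   32.11 -91.88]
(np.float64(0.1872), np.float64(244.21), [226, 168, 38, 38, 1127], [37, 36, 35, 35, 33, 33, 32, 30, 28, 27, 25, 22])
```

```bash
python3 -m pendant '[[0,0,0,0,0,0,0],[0,0,0,0,0,0,0],[0,0,0,0,0,0,0],[0,0,0,0,0,0,0],[0,0,0,0,0,0,0],[0,0,0,0,0,0,0],[0,0,0,0,0,0,0],[0,0,0,0,0,0,0],[0,0,0,0,0,0,0],[0,0,0,0,0,0,0],[0,0,0,0,0,0,0],[0,0,0,0,0,0,0]]'; python3 -c "
from h import *; ax(); print(cup('b'))"
```

```text
time: 7.32
tcp_pos: [0.4802, 0.0248, 0.0819]
tool_rot: [-89.9, 32.1, -91.9]
wrist_force: [-2.2, -3.8, 7.2]
opening: 0.003
7.3167 axial -0.0066 lat [0.0011 0.0003 0.0002] F.n 8.18 [-2.16 -3.82  7.21] [-89.88  32.11 -91.89]
(np.float64(0.2102), np.float64(234.46), [217, 168, 37, 38, 1018], [36, 36, 35, 34, 34, 32, 32, 30, 28, 26, 24, 22])
```

```bash
python3 -m pendant '[[0,0,0,0,0,0,0],[0,0,0,0,0,0,0],[0,0,0,0,0,0,0],[0,0,0,0,0,0,0],[0,0,0,0,0,0,0],[0,0,0,0,0,0,0],[0,0,0,0,0,0,0],[0,0,0,0,0,0,0],[0,0,0,0,0,0,0],[0,0,0,0,0,0,0],[0,0,0,0,0,0,0],[0,0,0,0,0,0,0],[0,0,0,0,0,0,0],[0,0,0,0,0,0,0],[0,0,0,0,0,0,0],[0,0,0,0,0,0,0]]'; python3 -c "
from h import *; ax(); print(cup('c'))
p=cv2.imread('pics/t_c.png')[135:225,155:335]; cv2.imwrite('pics/tcc.png',cv2.resize(p,None,fx=4.4,fy=4.4,interpolation=cv2.INTER_CUBIC))"
```

```text
time: 8.7
tcp_pos: [0.4802, 0.0248, 0.0819]
tool_rot: [-89.9, 32.1, -91.9]
wrist_force: [-2.0, -3.7, 6.9]
opening: -0.001
8.7 axial -0.0066 lat [0.001  0.0003 0.0002] F.n 7.9 [-2.03 -3.74  6.94] [-89.89  32.12 -91.89]
(np.float64(0.2398), np.float64(221.88), [203, 167, 38, 39, 799], [36, 35, 35, 34, 33, 32, 31, 29, 27, 25, 23, 21])
```

View pics/tcc.png

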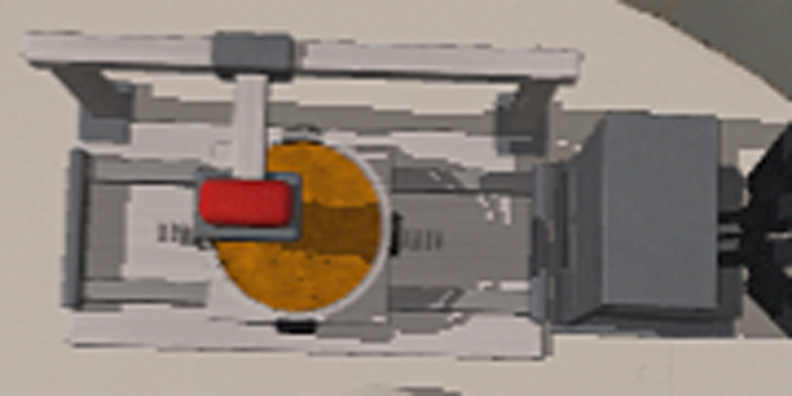

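```bash
python3 -m pendant '[[0,0,0,0,0,0,0],[0,0,0,0,0,0,0],[0,0,0,0,0,0,0],[0,0,0,0,0,0,0],[0,0,0,0,0,0,0],[0,0,0,0,0,0,0],[0,0,0,0,0,0,0],[0,0,0,0,0,0,0],[-0.06,-1.59,2.54,0,0,0,0],[-0.06,-1.59,2.54,0,0,0,0],[-0.06,-1.59,2.54,0,0,0,0],[-0.06,-1.59,2.54,0,0,0,0],[0,0,0,0,0,0,0],[0,0,0,0,0,0,0],[0,0,0,0,0,0,0]]'; python3 -c "
from h import *; ax(); print(cup('d')); p,d=read_camera('scene'); cv2.imwrite('pics/scene4.png',p); np.save('scene4.npy',d)
cv2.imwrite('pics/s4c.png',cv2.resize(p[120:285,160:380],None,fx=3.6,fy=3.6,interpolation=cv2.INTER_CUBIC))
p=cv2.imread('pics/t_d.png')[135:225,155:335]; cv2.imwrite('pics/tcd.png',cv2.resize(p,None,fx=4.4,fy=4.4,interpolation=cv2.INTER_CUBIC))"
```

```text
time: 10.0
tcp_pos: [0.4765, -0.0376, 0.1817]
tool_rot: [-90.1, 32.2, -92.0]
wrist_force: [0.6, 0.4, -0.0]
opening: 0.002
10.0 axial 0.1112 lat [-0.0004  0.0003  0.0002] F.n -0.26 [ 0.57  0.43 -0.02] [-90.07  32.21 -92.  ]
(np.float64(0.2579), np.float64(214.12), [195, 167, 38, 38, 666], [36, 35, 35, 34, 33, 31, 31, 29, 27, 25, 23, 20])
```

View pics/tcd.png

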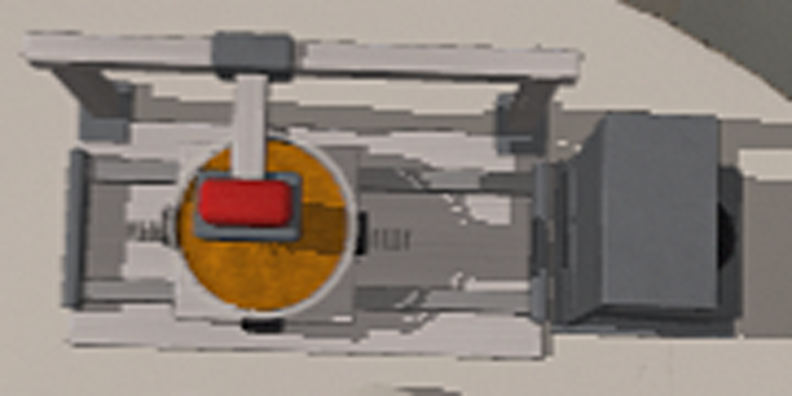

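View pics/s4c.png

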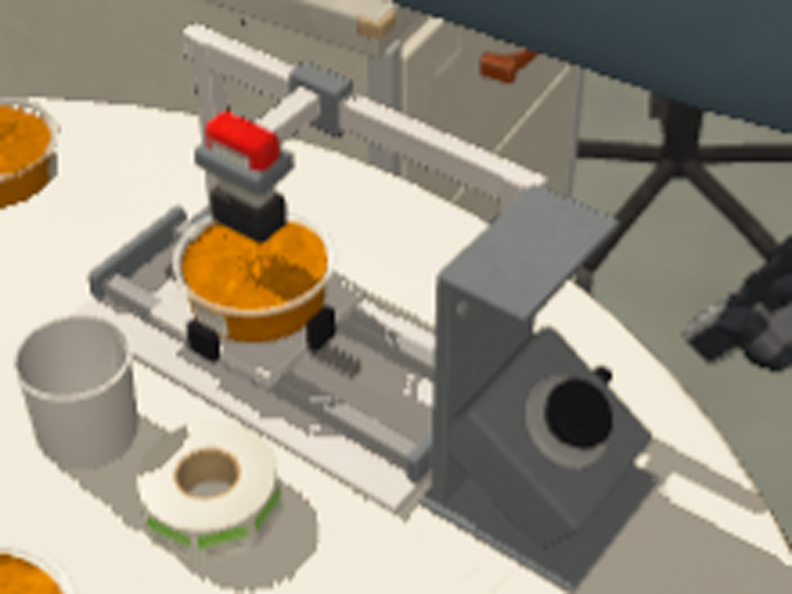

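```bash
python3 -m pendant '[[0,0,0,0,0,0,0],[0,0,0,0,0,0,0],[0,0,0,0,0,0,0],[0,0,0,0,0,0,0]]' >/dev/null; python3 - <<'E'
from h import *
m=np.array([160+174/3.6-.36,160+331/3.6-.36,120+312/3.6-.36])
f=lambda p:ext("scene",p[:2],p[2],.07)[[0,2,3]]-m
s=least_squares(f,[.489,.25,.05],diff_step=1e-3); print("scene cup",s.x.round(4))
m=np.array([180+200/3.6-.36,180+361/3.6-.36,120+397-397])  # unused
a=ext("scene",(.4885,.180),.0497,.07); print("start check pred",a.round(1),"seen",[234.5,190.7,279.7,223.1])
print(cup('e')); s=readout.sense(); print(s["time"],s["wrist_force"].round(2))
E
```

```text
scene cup [0.4921 0.2591 0.0493]
start check pred [234.5 190.4 280.3 222.5] seen [234.5, 190.7, 279.7, 223.1]
(np.float64(0.2579), np.float64(214.12), [195, 167, 38, 39, 668], [37, 35, 35, 34, 33, 32, 31, 29, 27, 25, 23, 20])
10.4833 [-0.43  0.4  -0.06]
```

The cup has stopped at y = 0.258 in the top camera and 0.259 in the scene camera. The stamp is at 0.259. The button is up and the arm is clear of everything, so I'm handing the job in.

```bash
python3 -c "
from bench import order; print(order.job_done())"
```

```text
the job is handed in; nothing more can be done
None
```

The cup now stands under the date stamp, within about 1.5 mm of centre along the bed, and the job is handed in at about 10.5 s.

I pressed the jog button once, along its own axis with the fingers shut. I held it in at about 8 N while following the cup in the top camera, at about 21.5 mm/s. I then backed off about 11 cm.

**Last checks:**
- **Position:** the cup measures y = 0.2579 m in the top camera and 0.2591 m in the scene camera. The stamp is at about 0.2593 m, so the cup is 0 to 1.5 mm short. Two top-camera readings 0.5 s apart were identical, so the carriage has stopped.
- **Clearance:** the wrist force is near zero, the button is out and the robot is touching nothing. I never went near the beaker or the sticker roll; in the last picture they look unmoved, though I did not measure them.

**Disagreements:**
- The visible lid fits a height of about 70 mm, not the stated 81 mm. Both cameras agreed on the cup's position only with 70 mm, so I used that.
- The carriage had already moved 7 mm when I first looked after the full press. It may have started a little before the full press; the later tracking allowed for this.

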